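# Close a gift-box pressing jig with its guide-pinned top plate

## Robot

A 6-joint arm with a two-finger parallel gripper is mounted at the origin on the work surface. World frame = base frame: x ahead of the robot, y to its left, z up, the work surface at z = 0. Lengths are in mm, angles in rad, forces in N, time in s.
With the tool pointing down it reaches from about 375 to 900 mm from the base axis. Payload 3.1 kg.
Tool frame: the origin (TCP) lies between the finger pads; the fingertips stand ahead of it and the grasp point (between the pads) lies 5 mm behind it (env.nose_length is the z of the fingertips in the tool frame, in mm); z points along the fingers, x is the direction in which the jaws open and shut, and the axes are right-handed (so a half turn about z gives the same grasp; the last joint's range is limited). The gripper opens to 85 mm and grips with 20 to 120 N. Pads are 22 mm wide; open, the fingers measure 114 mm over their backs; the gripper's body (76 mm by 85 mm) begins 54 mm behind the grasp point. The pads swing forward as they close: fully open they stand 13 mm farther back than shut.
Start: joints at [-1.335, 0.527, 1.433, -0, 1.181, -0.178], TCP at [251.327, -572.216, 245.31] pointing down, gripper open.
Joint ranges: [-3.08, 3.08], [-0.75, 2.2], [0.22, 2.44], [-1.43, 4.57], [0, 2.65], [-2.85, 2.85]. Speed limits (rad/s): [2.79, 2.79, 3.14, 3.14, 3.14, 3.14].

## Interface

Orientations are given as a unit quaternion [w, x, y, z].
In Python, from bench import env, grip, optics gives the robot as it stands. Calls block until the motion is done:
- env.reach(position, orientation): joint-space move of the TCP to a pose.
- env.move_l(position, speed=150, rotation=None): straight line of the TCP; rotation=None keeps the orientation; speed is the mean speed in mm/s.
- env.set_joints(angles): joint-space move.
- grip(opening): finger opening in mm; the grip force is fixed at half the most; returns when the fingers have stopped.
- env.dwell(seconds).
- env.solve_ik(position, orientation): joint angles nearest the present ones, or None.
- env.read_state(): the state.
- optics.grab_frame(name): name is "side" or "top"; returns a dict with "pixels" (420x560x3 uint8, blue, green, red), "fx", "fy", "cx", "cy" (pixels), "k1" (the pictures are not rectified: a ray, as slopes to the right and down, at radius r is drawn at 1 + k1 r^2 times it, then the intrinsics apply), "pose" (4x4, takes a point from camera to world coordinates). Camera axes: x right, y down, z forward; pixel columns grow to the right and rows downward; lengths in mm; the calibration is good to about 2 mm. A picture is of the moment at which its call begins. There is no depth.
A pose or a line that the arm cannot do raises env.Unreachable and nothing moves.
- env.close_job(): hands the job in, once; it reports no verdict.
The state is a dict: "t": time; "qpos": joint angles; "joint_velocities": joint speeds; "tau": joint torques, N m; "position": TCP position; "tool_rot": TCP orientation; "contact_force": force on the tool from outside, world axes, zero at the start; "wrist_torque": the same for the moment, N m; "opening": finger opening in mm.
Only numpy, scipy, OpenCV 4.12 (cv2) and the standard library are available. Lean on these libraries where they do the work, as an engineer would, in place of code of your own. Each camera call takes 0.05 s, during which the arm holds its last target. There are 200 camera calls.

## Task

Take the aluminium pressing plate by its wooden handle and lower it, level, onto the two guide pins of the pressing jig, all the way down until it lies flush on its stops, then let go and leave it there. The pins' carriage slides a little in its base and stands anywhere along that play, so feel for the pins; the larger hole goes over the thicker pin. Hold the plate until it is down (do not let it drop or tip on the pins), and leave the other things on the bench where they are.

Things in the scene. Friction and masses are not known exactly. Their poses are not given: they have to be found in the camera images.
- plate_handle (a point): Centre of the wooden handle bar of the loose pressing plate (0.6 to 0.9 kg), 42.5 mm above the plate's underside. The bar lies along the plate's y: 100 mm long, 14 mm wide, 25 mm tall, 18 mm clear of the plate except at its two end posts (14 mm square). Axes are the plate's: x across, y along towards the larger hole, z up. The plate starts lying flat on the table.
- plate_big_hole (a point): Centre of the larger through hole on the plate's underside, at y = +85 mm of the plate, diameter 20 mm. The smaller hole, diameter 16 mm, is at y = -85 mm. The plate is bare aluminium, 100 mm (x) by 220 mm (y) by 12 mm thick, with the handle midway above it. Axes as the plate's.
- jig: Pressing jig, fixed: dark steel base 150 (x) by 260 (y) by 14 mm. Origin at the centre of its underside on the table, z up, y along the base. A carriage (116 x 225 mm) with a black gift box and two pins slides on it along y only, stiffly (about 4 N). It starts anywhere up to 12 mm either way of centre; this offset is NOT measured: find it by touch or camera. It can slide to 14 mm.
- jig_stop (a point): Fixed point on the base's centre line, 60 mm above the table: the height of the stop collars (29 mm diameter) and of the gift box, on which the plate's underside rests when home; the plate then points its y along the jig's y. It does not move with the carriage: the carriage centre is this point plus the unmeasured offset along y.
- jig_thick_pin (a point): Where the thick pin's tip centre (18 mm diameter, at y = +85 mm) would be with the carriage at centre; the thin pin (14 mm) is at y = -85 mm. Fixed to the base: add the unmeasured offset along y for the true place of both pins. Pin tips are flat, 105 mm above the table, tapering by 2 mm in radius over the top 5 mm. The plate resting on the tips has its handle centre at 147.5 mm, home at 102.5 mm.
- giftbox_a: Closed black gift box, 93 x 123 x 44 mm, lower of a stack of two at the back; bystander. Origin under its centre.
- giftbox_b: Closed black gift box, 93 x 123 x 44 mm, lying on giftbox_a; bystander. Origin under its centre.
- tape_roll: Yellow roll of packing tape lying flat, 104 mm outside diameter, 45 mm high; bystander. Origin under its centre.
- glue_bottle: White glue bottle with red cap, 48 mm diameter, 120 mm tall, standing; bystander. Origin under its centre.
- leaflets: Stack of blank paper leaflets, 100 x 140 x 22 mm, near the robot; bystander. Origin under its centre.
- brush: Hand brush lying on the table near the robot; bystander. Origin under its middle.
- tag_block: Small wooden block, 40 x 60 x 20 mm, lying beside the jig; bystander. Origin under its centre.

How it is judged (in metres and radians):
On the way:
1. the plate is held level on the pins, its underside below the pin tips but not yet home (z of plate_handle in the frame of jig between 0.106 and 0.1445 m and horizontal distance between plate_handle and jig below 0.02 m and angle between plate_handle's own z axis and vertical below 0.12 rad), for 0.1 s.
At the end, for the whole second after the job is handed in: The plate is on both pins and home: handle centre within 2.5 mm of 102.5 mm above the jig's underside, tilt under 0.03 rad, within 18 mm of the jig's centre, in line with the jig to 0.06 rad, at rest and released (z of plate_handle in the frame of jig between 0.1 and 0.105 m and angle between plate_handle's own z axis and vertical below 0.03 rad and horizontal distance between plate_handle and jig below 0.018 m and angle between the y axis of plate_handle and the y axis of jig, either way round below 0.06 rad and linear speed of press_plate below 0.02 m/s and contact force between the fingers and press_plate below 0.1 N); the robot touches nothing.
It fails at once if the plate drops or is slammed down the pins (faster than 0.25 m/s) (z of plate_handle in the frame of jig between 0.106 and 0.1445 m and horizontal distance between plate_handle and jig below 0.02 m and linear speed of press_plate above 0.25 m/s).
It fails at once if the plate tips more than 0.14 rad (8 degrees) while on the pins (z of plate_handle in the frame of jig between 0.106 and 0.1445 m and horizontal distance between plate_handle and jig below 0.02 m and angle between plate_handle's own z axis and vertical above 0.14 rad).
It fails at once if a bystander is moved more than 30 mm (distance of any of giftbox_a, giftbox_b, tape_roll, glue_bottle, leaflets, brush, tag_block from where it was at the start of the episode above 0.03 m).
It also fails if it takes over 51 s, if anything falls off the work surface, if the arm or the gripper's body presses on something with over 40 N, if the wrist force passes 120 N, or if a joint passes its speed limit or range.

## Working session

There is one attempt and no reset: what is moved stays moved. The work goes in short steps, each a Python script; the robot and the scene stay as the last script left them, time stands still between calls to the robot, and variables do not carry over. Pictures are saved under pics/ and viewed, about 8 in all and at most 12, crops included, and the job is handed in when it is done.

```bash
ls; mkdir -p pics
python3 - <<'E'
from bench import env,grip,optics
import cv2,numpy as np
for n in("top","side"):
    f=optics.grab_frame(n); cv2.imwrite(f"pics/{n}0.png",f["pixels"])
    print(n,{k:f[k] for k in("fx","fy","cx","cy","k1")},np.round(f["pose"],3).tolist())
print(env.nose_length,env.read_state())
E
```

```text
pics
top {'fx': 513.3073671028915, 'fy': 513.3073671028915, 'cx': 272.24064425927907, 'cy': 208.36707000018686, 'k1': -0.026928474877926364} [[0.008, -0.994, 0.105, 377.447], [-1.0, -0.008, -0.0, 0.264], [0.001, -0.105, -0.994, 1557.878], [0.0, 0.0, 0.0, 1.0]]
side {'fx': 536.7869077630413, 'fy': 536.7869077630413, 'cx': 272.9550008383601, 'cy': 209.86744475788885, 'k1': -0.12357825772974801} [[0.814, -0.451, 0.366, -67.858], [-0.58, -0.62, 0.529, -883.9], [-0.012, -0.643, -0.766, 1364.014], [0.0, 0.0, 0.0, 1.0]]
14.0 {'t': 0.1, 'qpos': array([-1.33550304e+00,  5.28366915e-01,  1.43377045e+00,  1.12752113e-05,
        1.18135582e+00, -1.78531787e-01]), 'joint_velocities': array([ 0.00075087, -0.00150815, -0.00238255,  0.000358  ,  0.00080771,
        0.00102223]), 'tau': array([-1.88347694e-04, -4.43304920e+01, -1.78586125e+01, -2.26395791e-04,
        3.90158864e-03, -1.31349549e-05]), 'position': array([ 251.19076341, -571.64472175,  244.43646881]), 'tool_rot': array([-6.56390511e-04,  8.37290053e-01, -5.46758141e-01, -6.87155722e-04]), 'contact_force': array([ 0.76984423, -0.84056273,  0.04673064]), 'wrist_torque': array([-0.01394511,  0.03729959, -0.02741565]), 'opening': 85.51804329839376}
```

View pics/top0.png

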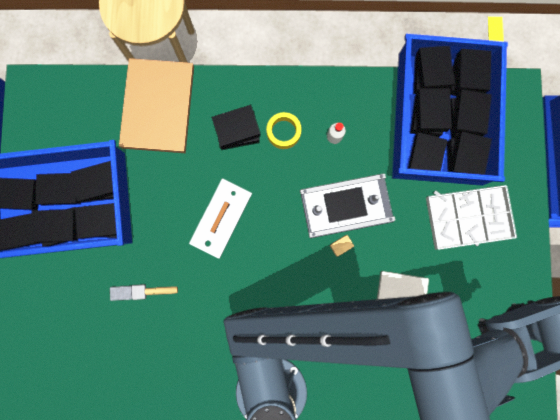

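View pics/side0.png

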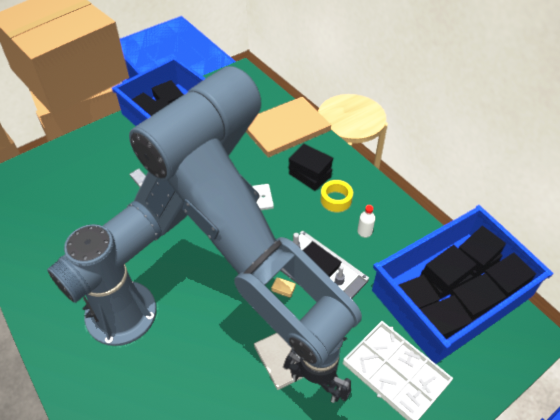

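The top view shows the plate at about (220,218) with its handle along (212,232)-(229,203) and holes near (208,243) and (235,193). The jig is at about (348,205), with pins near (317,210) and (374,199). The side view is partly blocked by the arm. Next I'll measure from the top picture.

```bash
cat > h.py <<'E'
import numpy as np,cv2
def K(f): return np.array([[f["fx"],0,f["cx"]],[0,f["fy"],f["cy"]],[0,0,1]])
def D(f): return np.array([f["k1"],0,0,0,0.])
def cast(f,px,z):
    n=cv2.undistortPoints(np.array(px,float).reshape(-1,1,2),K(f),D(f)).reshape(-1,2)
    T=np.array(f["pose"]); d=np.c_[n,np.ones(len(n))]@T[:3,:3].T; o=T[:3,3]
    return o+d*((z-o[2])/d[:,2])[:,None]
def proj(f,P):
    T=np.linalg.inv(np.array(f["pose"]))
    return cv2.projectPoints(np.array(P,float).reshape(-1,1,3),cv2.Rodrigues(T[:3,:3])[0],T[:3,3],K(f),D(f))[0].reshape(-1,2)
def big(m):
    c,_=cv2.findContours(m.astype(np.uint8),cv2.RETR_EXTERNAL,cv2.CHAIN_APPROX_NONE)
    return max(c,key=cv2.contourArea).reshape(-1,2)
def rect(P): # centre, sizes, long-axis angle of points (mm)
    (c,s,_)=r=cv2.minAreaRect(P[:,:2].astype(np.float32)); b=cv2.boxPoints(r)
    e=[b[1]-b[0],b[2]-b[1]]; e=max(e,key=np.linalg.norm)
    return np.round(c,1),np.round(s,1),round(float(np.arctan2(e[1],e[0])),4)
E
cat > m.py <<'E'
from bench import env,optics
from h import *
f=optics.grab_frame("top"); im=f["pixels"]; hsv=cv2.cvtColor(im,cv2.COLOR_BGR2HSV).astype(int)
H,S,V=hsv[...,0],hsv[...,1],hsv[...,2]
def win(m,x0,x1,y0,y1):
    o=np.zeros_like(m); o[y0:y1,x0:x1]=m[y0:y1,x0:x1]; return o
green=(H>60)&(H<95)&(S>90)
P=big(win(~green,185,256,175,262)); print("plate z12",rect(cast(f,P,12)))
hd=big(win((H<20)&(S>90),185,256,175,262)); print("handle z55",rect(cast(f,hd,55)))
J=big(win(~green&~((S>70)&(H<30)),296,400,170,236)); print("jig z14",rect(cast(f,J,14)))
B=big(win(V<40,320,372,180,228)); print("box z60",rect(cast(f,B,60)))
cv2.imwrite("pics/crop1.png",cv2.resize(im[165:265,180:400],None,fx=3.6,fy=3.6,interpolation=cv2.INTER_CUBIC))
E
python3 m.py
```

```text
plate z12 (array([511.4, 156.8]), array([105.8, 224.7]), -0.4495)
handle z55 (array([510.3, 154.9]), array([11.9, 95.9]), -0.4463)
jig z14 (array([ 553. , -227.5]), array([152.2, 266.4]), -1.3701)Traceback (most recent call last):
  File "m.py", line 11, in <module>
    B=big(win(V<40,320,372,180,228)); print("box z60",rect(cast(f,B,60)))
  File "h.py", line 13, in big
    return max(c,key=cv2.contourArea).reshape(-1,2)
           ~~~^^^^^^^^^^^^^^^^^^^^^^^
ValueError: max() iterable argument is empty
```

```bash
sed -i 's/^B=.*/print("px",im[205,348]); B=big(win((V<im[205,348].max()+25)\&(S<120),320,372,180,228)); print("box z60",rect(cast(f,B,60)))/' m.py
python3 m.py
```

```text
plate z12 (array([511.4, 156.8]), array([105.7, 224.7]), -0.4496)
handle z55 (array([510.8, 154.7]), array([11.9, 94.6]), -0.4463)
jig z14 (array([ 553.1, -227.4]), array([152.2, 266.2]), -1.3691)
px [64 63 62]
box z60 (array([ 549.8, -213.9]), array([ 82.8, 111.1]), -1.3661)
```

View pics/crop1.png

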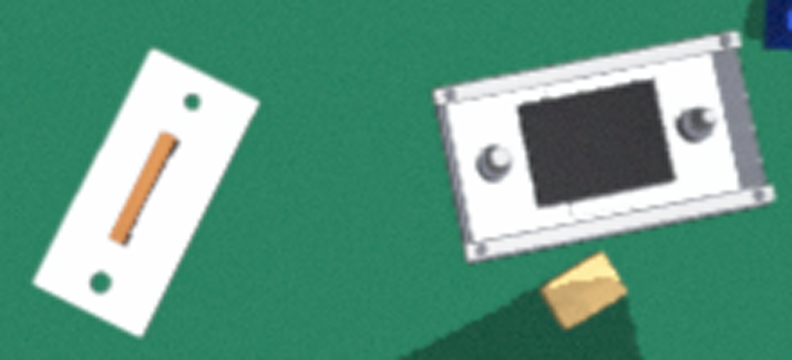

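The larger hole is at the lower left, crop (100,282), against (192,102) for the smaller one. The pins are at crop (493,160) and (697,122), and the bare strip on the right shows that the carriage is shifted to image left (+y). I'll zoom in to tell which pin is thick.

Run:
```python
from bench import optics
from h import *
f=optics.grab_frame("top"); a=f["pixels"]
s=optics.grab_frame("side")["pixels"]
z=lambda i,x,y,w=26,h=26,k=14:cv2.resize(i[y-h//2:y+h//2,x-w//2:x+w//2],None,fx=k,fy=k,interpolation=cv2.INTER_CUBIC)
cv2.imwrite("pics/pins.png",np.hstack([z(a,317,209),z(a,374,198)]))
```

```text
(no output)
```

View pics/pins.png

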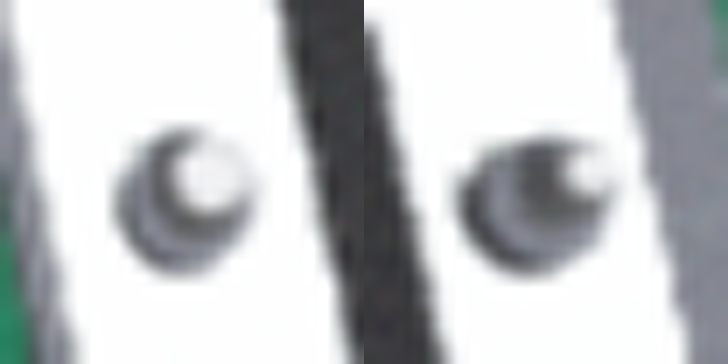

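The left tip is about 60/14 ≈ 4.3 px wide and the right about 3.2 px. That fits flats of 14 and 10 mm, so the thick pin is on the left (+y) and the jig's y points along angle ≈ 1.772. Next I'll plan the wrist choice and grasp the plate.

```bash
cat >> h.py <<'E'
from scipy.spatial.transform import Rotation as R
def quat(phi): # tool down, jaw axis at world angle phi
    c,s=np.cos(phi),np.sin(phi)
    return R.from_matrix(np.array([[c,s,0],[s,-c,0],[0,0,-1.]])).as_quat()[[3,0,1,2]]
TH_P=np.pi-.448; TH_J=np.pi-1.3695
E
python3 - <<'E'
from bench import env,grip,optics
from h import *
f=optics.grab_frame("top")
t=cast(f,[[317-13+210.5/14-.5,209-13+178.5/14-.5],[374-13+226.5/14-.5,198-13+172.5/14-.5]],105)
d=t[0]-t[1]; print("tips",t.round(1).tolist(),np.hypot(*d[:2]).round(1),np.arctan2(d[1],d[0]).round(4),"mid",t.mean(0).round(1))
h=[510.8,155.5]; best=None
for o in(-np.pi/2,np.pi/2):
    a=env.solve_ik([*h,37.5],quat(TH_P+o)); b=env.solve_ik([551,-214,100],quat(TH_J+o))
    print(o,a,b)
    if a is not None and b is not None:
        m=max(abs(a[5]),abs(b[5])); best=min([best,(m,o)]) if best else (m,o)
o=best[1]; print(o)
env.reach([*h,150],quat(TH_P+o)); print(env.read_state()["t"])
grip(60); env.move_l([*h,37.5],speed=80); s=env.read_state(); print(s["position"],s["contact_force"],s["t"])
for n in("top","side"): cv2.imwrite(f"pics/g_{n}.png",optics.grab_frame(n)["pixels"])
a=cv2.imread("pics/g_top.png")[150:300,170:320]; b=cv2.imread("pics/g_side.png")[120:270,170:320]
cv2.imwrite("pics/g.png",cv2.resize(np.hstack([a,b]),None,fx=2.6,fy=2.6))
E
```

```text
tips [[532.6, -132.2, 105.0], [566.7, -298.5, 105.0]] 169.8 1.7731 mid [ 549.6 -215.4  105. ]
-1.5707963267948966 [ 8.60969699e-02  7.40220319e-01  1.80471605e+00 -4.44089210e-16
  5.96656282e-01 -1.03669936e+00] [-5.59360945e-01  6.79138436e-01  1.63474262e+00 -4.44089210e-16
  8.27711595e-01 -7.60657272e-01]
1.5707963267948966 [ 8.60969699e-02  7.40220319e-01  1.80471605e+00 -4.44089210e-16
  5.96656282e-01  2.10489330e+00] [-5.59360945e-01  6.79138436e-01  1.63474262e+00 -4.44089210e-16
  8.27711595e-01  2.38093538e+00]
-1.5707963267948966
3.0917
[511.16961349 155.53661088  37.98200086] [ 0.93671984 -0.33021938 -0.36028915] 5.025
```

View pics/g.png

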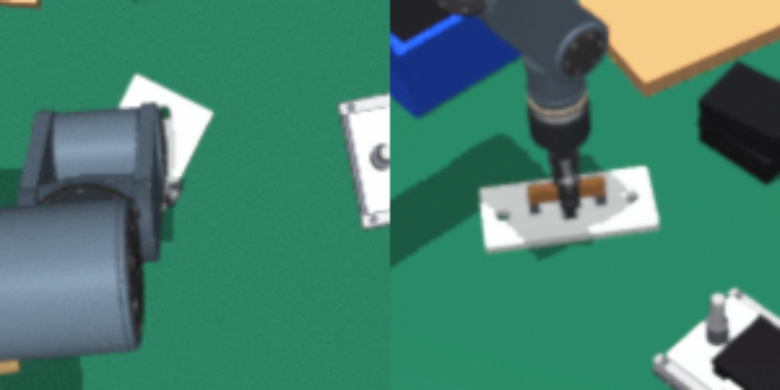

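The grasp view shows the fingers straddling the bar near its middle, with holes at side-crop (503,215) and (632,195). The pin tips measure 169.8 mm apart (170 expected), with their midpoint at (549.6,-215.4). I'll grip, lift and hover above the jig.

Run:
```python
from bench import env,grip,optics
from h import *
grip(5); s=env.read_state(); print(s["opening"],s["position"],s["t"])
f=optics.grab_frame("side"); cv2.imwrite("pics/held_side.png",f["pixels"])
p=env.read_state()["position"]
env.move_l([p[0],p[1],200],speed=120)
s=env.read_state(); print("lift",s["contact_force"],s["wrist_torque"],s["opening"],s["position"])
env.reach([549.6,-215.4,190],quat(1.7731-np.pi/2)); env.dwell(.3)
s=env.read_state(); print(s["position"],s["contact_force"],s["wrist_torque"],s["t"],s["tool_rot"],quat(1.7731-np.pi/2))
for n in("top","side"):
    f=optics.grab_frame(n); cv2.imwrite(f"pics/hov_{n}.png",f["pixels"])
    print(n,proj(f,[[549.6,-215.4,145]]))
a=cv2.imread("pics/held_side.png")[170:240,190:290]; b=cv2.imread("pics/hov_side.png")[190:310,270:390]
cv2.imwrite("pics/hov.png",np.hstack([cv2.resize(a,(400,280),interpolation=2),cv2.resize(b,(400,400),interpolation=2)[:280]]) if 0 else np.vstack([cv2.resize(b,(600,600),interpolation=2)]))
```

```text
12.832096905659924 [511.36399884 155.89040739  37.89353973] 5.6083
lift [ 0.06900614  0.10528059 -7.68075832] [0.01805761 0.00528814 0.01876937] 12.867144369045679 [510.71162218 155.77430805 199.17474582]
[ 549.89306751 -214.39697395  190.12573195] [-0.16960001 -0.23877522 -6.55438367] [0.02440426 0.03976534 0.00225545] 8.8583 [-6.57734590e-06  9.94803792e-01  1.01810664e-01  6.51564830e-05] [0.         0.99488851 0.10097943 0.        ]
top [[349.7956822  200.85737892]]
side [[318.746142   242.03144761]]
```

View pics/hov.png

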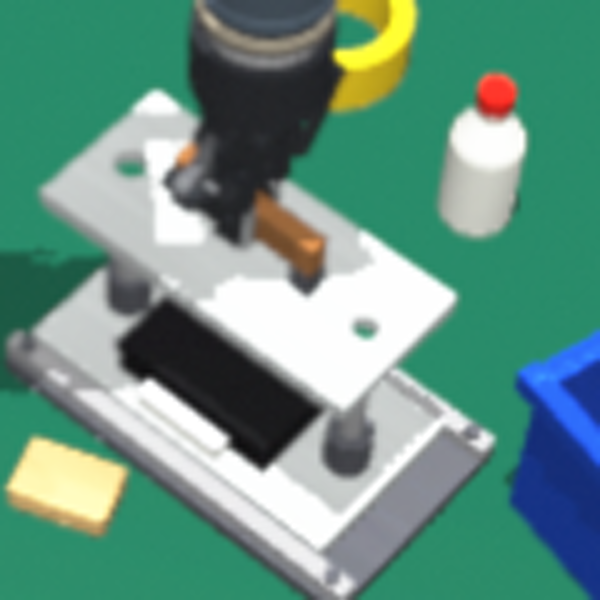

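The plate hangs level with the larger hole on the +y side, at crop (130,162), and the smaller at (366,327). I'll cross-check the pin tips from the unobstructed side picture and cast the hole centres.

Run:
```python
from bench import optics
from h import *
f=optics.grab_frame("side")
h=cast(f,[[270+130.5/5-.5,190+162.5/5-.5],[270+366.5/5-.5,190+327.5/5-.5]],164.6)
d=h[0]-h[1]; print("holes",h.round(1).tolist(),np.hypot(*d[:2]),np.arctan2(d[1],d[0]),h.mean(0))
g=cv2.imread("pics/held_side.png"); e=proj(f,[[532.6,-132.2,105],[566.7,-298.5,105]]); print(e)
o=[]
for u,v in e.round().astype(int): o.append(cv2.resize(g[v-12:v+18,u-15:u+15],None,fx=13,fy=13,interpolation=2)); print(u,v)
b=np.hstack(o)
cv2.imwrite("pics/sp.png",b)
```

```text
holes [[530.6, -131.4, 164.6], [565.3, -299.3, 164.6]] 171.40055345386517 1.7749822602994159 [ 547.94198173 -215.33529715  164.6       ]
[[295.88845352 234.49155088]
 [341.10115592 266.80267493]]
296 234
341 267
```

View pics/sp.png

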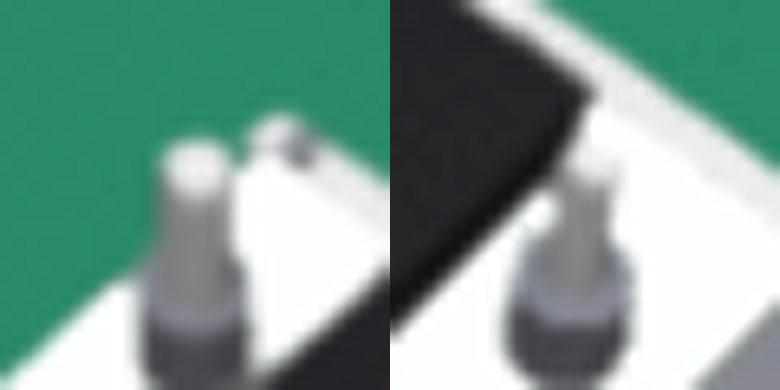

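The side view confirms the tips: the thick one at (295.7,234.6) and the thin one at (341.3,267.2), within 0.5 px of the prediction. The holes are already within about 2 mm of the pins. I'll go down slowly and watch the force.

Run:
```python
from bench import env
from h import *
q=quat(1.7731-np.pi/2); goal=np.array([549.5,-215.2]); c=goal.copy()
p=env.read_state()["position"]; c=c+(goal-p[:2])-(goal-[549.6,-215.4])
env.move_l([*c,150],speed=60,rotation=q); env.dwell(.2)
s=env.read_state(); c=c+goal-s["position"][:2]; f0=s["contact_force"]; t0=s["wrist_torque"]; print(s["position"],f0)
for z in np.arange(148,131.9,-2):
    env.move_l([*c,z],speed=20); env.dwell(.1); s=env.read_state(); d=s["contact_force"]-f0
    print(z,s["position"].round(1),d.round(1),(s["wrist_torque"]-t0).round(2),round(s["t"],1))
    if d[2]>8 or np.hypot(*d[:2])>10: print("contact"); break
```

```text
[ 549.67449885 -215.76125821  150.52854239] [ 5.10360987e-03  2.16578623e-01 -7.44651171e+00]
148.0 [ 549.2 -215.   148. ] [-0.1 -0.7  0.7] [-0.03 -0.03 -0.03] 10.4
146.0 [ 549.1 -215.   145.9] [-0.1 -0.5  0.5] [-0.07 -0.01 -0.07] 10.7
144.0 [ 549.2 -215.   144. ] [0.1 0.2 0.8] [-0.07  0.01 -0.07] 11.1
142.0 [ 549.1 -215.   142. ] [-0.3 -1.  -0.1] [-0.06 -0.03 -0.1 ] 11.4
140.0 [ 549.3 -215.1  140. ] [0.6 0.2 0.5] [-0.11 -0.12 -0.08] 11.8
138.0 [ 549.8 -215.1  138.1] [ 2.  -0.5 -0.2] [ 0.04 -0.48 -0.13] 12.1
136.0 [ 550.  -215.1  136.1] [3.3 1.  0.8] [ 0.21 -0.91 -0.08] 12.5
134.0 [ 550.  -215.1  134.2] [4.3 0.5 1.5] [ 0.3  -1.   -0.07] 12.8
132.0 [ 550.  -215.1  132.1] [4.4 0.7 2.7] [ 0.31 -1.05 -0.12] 13.2
```

Both holes have gone over the tips, with a mild +x guiding force. I'll ease x by +1 mm and carry on down to home (TCP ≈ 97.9).

Run:
```python
from bench import env
from h import *
f0=np.array([0,.2,-7.4]); c=np.array([550.3,-215.1])
for z in [131,*np.arange(128,103,-4),102,100,99,98,97.3,96.6]:
    env.move_l([*c,z],speed=25); s=env.read_state(); d=s["contact_force"]-f0
    print(z,s["position"].round(1),d.round(1),s["wrist_torque"].round(2),round(s["t"],1))
    if abs(d[0])>3: c[0]+=np.sign(d[0])*.4
    if abs(d[1])>3: c[1]+=np.sign(d[1])*.4
    if d[2]>15 or np.hypot(*d[:2])>15: print("stop"); break
from bench import optics
f=optics.grab_frame("side")["pixels"]; cv2.imwrite("pics/home.png",cv2.resize(f[190:310,270:390],None,fx=5,fy=5,interpolation=2))
```

```text
131 [ 550.3 -215.1  130.8] [3.  1.5 2.1] [ 0.21 -0.71 -0.05] 13.4
128 [ 550.2 -215.1  127.6] [ 5.3  0.5 -1.1] [ 0.18 -0.77 -0.03] 13.7
124 [ 550.3 -215.   123.4] [ 2.6  0.5 -1.2] [ 0.16 -0.64 -0.07] 14.0
120 [ 550.3 -215.   119.5] [ 3.6  1.2 -0.9] [ 0.06 -0.59 -0.08] 14.3
116 [ 550.5 -214.9  115.6] [ 1.4 -0.   0.5] [ 0.06 -0.23 -0.09] 14.6
112 [ 550.6 -215.   111.7] [0.2 0.2 0.3] [ 0.02 -0.01  0.02] 14.9
108 [ 550.8 -214.9  107.7] [-0.6  0.5  0.4] [-0.03 -0.   -0.04] 15.2
104 [ 550.9 -215.   103.7] [-0.1 -0.9  0.4] [-0.03  0.04  0.  ] 15.6
102 [ 551.  -215.   101.8] [-0.4  0.2  0.8] [-0.02  0.04 -0.  ] 15.8
100 [ 551.  -215.    99.8] [-0.7  0.2 -0.4] [ 0.06  0.06 -0.02] 16.1
99 [ 551.1 -215.1   98.9] [ 0.9 -1.1  0.4] [ 0.06 -0.02 -0.05] 16.3
98 [ 551.2 -215.2   98. ] [ 0.7 -0.4 -0.1] [-0.04 -0.04  0.01] 16.6
97.3 [ 551.1 -215.1   97.9] [-2.   0.2  5.6] [0.04 0.25 0.02] 16.8
96.6 [ 551.2 -215.1   97.9] [-3.8  1.6 13. ] [0.16 0.47 0.  ] 17.1
```

View pics/home.png

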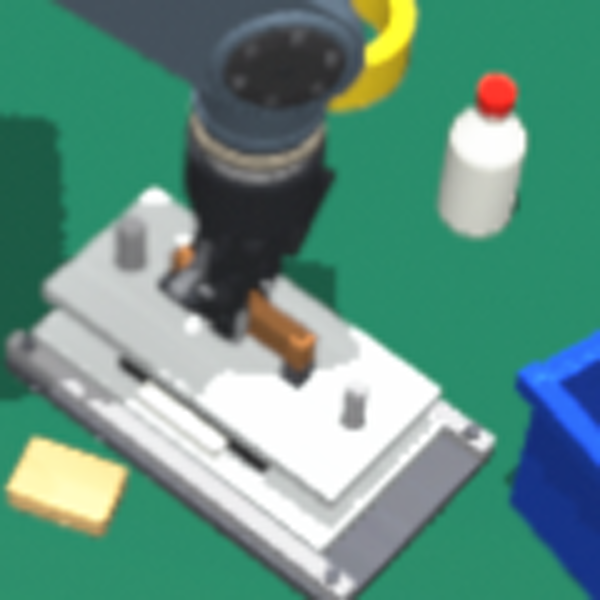

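The plate is home: contact came at TCP z = 97.9 as predicted, and both pins show through, at crop (130,243) and (354,405). Now I'll release and retreat straight up.

Run:
```python
from bench import env,grip,optics
from h import *
p=env.read_state()["position"]; env.move_l([p[0],p[1],97.9],speed=20); env.dwell(.2)
grip(50); p=env.read_state()["position"]
env.move_l([p[0],p[1],140],speed=60); env.move_l([p[0],p[1],260],speed=150)
env.reach([400,-480,300],quat(1.2-np.pi/2)) if env.solve_ik([400,-480,300],quat(1.2-np.pi/2)) is not None else None
env.dwell(.5); s=env.read_state(); print(s["position"],s["contact_force"],s["opening"],s["t"])
f=optics.grab_frame("top"); im=f["pixels"]
t=optics.grab_frame("side")["pixels"][190:310,270:390]
cv2.imwrite("pics/end.png",np.hstack([cv2.resize(im[160:250,290:410],(400,300),interpolation=2),cv2.resize(t,(300,300),interpolation=2)]))
```

```text
[ 400.2744491  -479.76073841  300.0344186 ] [-0.5492912  -0.08746167 -0.48079498] 49.759467205594234 21.4667
```

View pics/end.png

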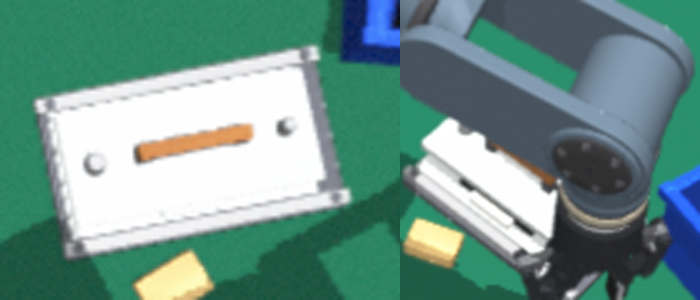

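The end view shows the plate lying in line on the jig, with both pins through it at (95,163) and (288,126). The gripper is clear and nothing else has moved, so I'm handing in.

```bash
python3 -c "
from bench import env
print(env.close_job())"
```

```text
the job is handed in; nothing more can be done
None
```

The pressing plate is on both guide pins and down on its stops, released, and the job is handed in. The robot's clock was at about 21.5 s of the 51 s allowed.

- **How it went:** I took the plate by its handle and lowered it slowly, level, with the larger hole over the thicker pin, feeling the force on the way. Side forces on the pins stayed around 5 N or less. It touched down at TCP height 97.9 mm, exactly where the grasp said home would be. I then pressed with about 13 N, let go and backed off straight up.
- **Last checks:**
  - The pictures show both pins through the plate, the plate in line with the jig and the gripper clear.
  - The tag block, glue bottle and tape roll looked undisturbed where visible. I did not re-measure the bystanders or check the rest again.
  - The force reading after backing off was near zero.
- **What disagreed:**
  - The side-camera estimate of the held holes was about 2 mm off the tool position in x. The pins corrected about 1.5 mm in x on the way down.
  - The carriage stands about 12–13 mm towards the thick pin's side by the pictures, so the plate is about 12–13 mm from the jig's centre, inside the 18 mm limit.

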